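# Latch a welding-wire spool and hold its brake arm off

### The arm

A 7-joint arm with a two-finger parallel gripper is mounted at the origin on the work surface. World frame = base frame: x ahead of the robot, y to its left, z up, the work surface at z = 0. Lengths are in m, angles in rad, forces in N, time in s.
With the tool pointing down it reaches from about 0.425 to 0.875 m from the base axis. Payload 4.7 kg.
Tool frame: the origin (TCP) lies between the finger pads; the fingertips stand 8 mm ahead of it and the grasp point (between the pads) lies 11 mm behind it; z points along the fingers, y is the direction in which the jaws open and shut (so a half turn about z gives the same grasp; the last joint's range is limited). The gripper opens to 85 mm and grips with 20 to 120 N. Pads are 22 mm wide; open, the fingers measure 114 mm over their backs; the gripper's body (76 mm by 85 mm) begins 54 mm behind the grasp point. The pads swing forward as they close: fully open they stand 13 mm farther back than shut.
Start: joints at [1.326, 0.321, -0.07, 1.45, 0.023, 1.371, -0.057], TCP at [0.166, -0.628, 0.239] pointing down, gripper open.
Joint ranges: [-2.86, 2.86], [-0.3, 2.09], [-1.38, 1.24], [0.06, 2.45], [-1.56, 4.7], [0.09, 2.05], [-2.69, 2.69]. Speed limits (rad/s): [2.57, 2.57, 3.14, 3.14, 3.14, 3.14, 3.14].

### API

Orientations are given as a rotation vector (axis times angle).
In Python, from rig import ctrl, eyes, job, spotter gives the robot as it stands.
- The arm moves only by the shell command python3 -m crank 'ROWS'. ROWS is text: rows parted by semicolons, each of 5 numbers parted by spaces: the shift along the tool's x, y, z in mm, then the turn about the tool's z in degrees, then the closure, from 0 (fully open) to 1 (shut). In form: tx ty tz twist grip; .... A call has 1 to 8 rows; each row is the pose to reach, as a shift and turn from the pose commanded when the call began, along the tool's axes at that moment; what a row does not reach only later rows make up. A row lasts 1/10 s, in which the tool goes at most 50 mm and 8.59 degrees, less where a joint would pass 70% of its speed; a pose out of reach is approached as far as the arm can. A call with a gripper value outside its range is refused whole. The fingers move at their own pace and stop on an object; the grip force is fixed at half the most. Time passes only in rows, so rows that repeat a pose let the fingers close. It gives the time, the measured TCP pose, the force and the opening at its end, in the units of the state.
- ctrl.read_state(): the state, without advancing time (a new reading comes with each control period).
- eyes.read_camera(name): name is "scene" or "top" or "wrist"; returns the picture (384x512x3 uint8, red, green, blue); there is no depth.
- eyes.calibration(name): a dict with "fx", "fy", "cx", "cy" (pixels), "T" (4x4, takes a point from camera to world coordinates); the wrist camera has in their place "T_tool_cam" (4x4, takes a point from camera to tool coordinates, whose origin is the TCP and whose axes are the flange's). Camera axes: x right, y down, z forward; pixel columns grow to the right and rows downward; lengths in m; the calibration is good to about 2 mm. A picture is of the moment at which its call begins: read the wrist's pose just before it. calibration takes no time and is no camera call.
- job.finish_job(): hands the job in, once; it reports no verdict.
Trained networks look in the newest picture that a camera, given by its name, has taken for a name from the list of things; names that differ only in an ending like _2 or _b are one class to them, and where a whole thing is asked for, a point or a joint stands for the part that bears it (a point fixed in the world has none). Each returns a list of dicts, best first, with "score" (0 to 1); they miss things now and then, are a little off and sometimes report something else, mostly with a low value. They report only what shows in the picture. A call takes as long as a camera call.
- spotter.search_frame(camera, name): "uv" ([column, row] in pixels, amid what is visible of it).
- spotter.trace(camera, name): "mask" (384x512 bool, what is visible of it) and "uv" ([column, row] in pixels, amid what is visible of it).
- spotter.place_of(camera, name): "uv" ([column, row] in pixels: a listed point, or the origin of a listed thing).
The state is a dict: "clock": time; "joints": joint angles; "qd": joint speeds; "effort": joint torques, N m; "tool_pos": TCP position; "eef_rot": TCP orientation; "ft_force": force on the tool from outside, world axes, zero at the start; "torque": the same for the moment, N m; "grip_width": opening from 0.0 (shut) to 1.0 (fully open).
Only numpy, scipy, OpenCV 4.12 (cv2) and the standard library are available. Lean on these libraries where they do the work, as an engineer would, in place of code of your own. Each camera call takes 0.05 s, during which the arm holds its last target. There are 200 camera calls.

### The job

Get the welding-wire pay-off stand ready for threading. First swing the open hinged keeper over the spool's axle until it lies fully down in its catch. Then draw the spring-loaded brake arm forward, away from the spool, all the way to its stop, and finish while still holding it there with the gripper; leave the loose tools and parts around it where they lie.

Things in the scene. Friction and masses are not known exactly. Their poses are not given: they have to be found in the camera images.
- stand: pay-off stand, fixed to the table: blue-painted base plate 200 mm (its x) by 420 mm (its y) by 10 mm. Origin: centre of the underside, on the table. Its y axis is the way the wire leaves ('forward'), x is parallel to the spool's axle, z is up. Along y: spool between two uprights, then the brake arm, then the stop post
- spool_axle (a point): centre of the spool, on its axle, at (0, -80, 125) mm in the stand's frame. Black spool of 200 mm diameter (top 225 mm high), 55 mm wide along the stand's x, full of copper-coloured wire. Uprights 12 mm thick, 60 mm wide, 150 mm high carry the axle: at x = -80 mm an open saddle with the keeper, at x = +80 mm a closed bearing
- keeper (a joint): keeper angle, rad: 0 = lying level across the open saddle, its nose in the catch (a fork up to 168 mm above the table); grows as its free end lifts and swings back towards the stand's -y, up to 1.95. Starts open at 1.2 to 1.8. The hinge is stiff (about 0.09 N m of friction): the keeper stays where it is left
- keeper_hinge (a point): hinge axis of the keeper, parallel to the stand's x axis, at (-80, -104, 158) mm in the stand's frame. The keeper is a steel bar 62 mm long, 12 mm square, reaching towards the stand's +y when closed
- keeper_knob (a point): centre of the keeper's black ball knob, 22 mm in diameter, on an 8 mm stem near the bar's free end; closed, it is 50 mm towards the stand's +y from the hinge and 40 mm above it; it turns with the keeper. 40 mm of free space between knob and spool (stand's +x side), open on the other side
- brake_arm (a joint): brake arm angle, rad: 0 = at rest, rubber shoe on the spool, arm leaning 10 degrees forward of vertical; grows as the arm is drawn forward and down towards the stand's +y; 0.96 = on its stop, 65 degrees forward of vertical. A spring returns it to 0: at the grip it takes about 2.5 N to start it and 7 N to hold it on the stop
- brake_pivot (a point): brake arm with shoe, guide pulley and grip: flat steel bar 20 by 8 mm. This fixed point is on its pivot axis, parallel to the stand's x axis, at (0, 60, 60) mm in the stand's frame; the arm bar is at the stand's x = 0
- brake_grip (a point): middle of the brake arm's black grip, a round bar 16 mm thick, 60 mm long, parallel to the stand's x axis, at the arm's upper end on its -x side (the keeper's side). 180 mm from the pivot axis, 42 mm to the side of the arm bar; 28 mm of grip either way. The white 50 mm pulley is on the other side. Height 237 mm at rest, 136 mm on the stop
- stop_buffer (a point): top of the rubber buffer on the stop post, fixed, about 89 mm above the table; the bar of the brake arm comes to rest on it when drawn fully forward
- dip_tin: bystander: closed aluminium tin, 70 mm in diameter and 54 mm high, on the table beside the stand; origin under its centre
- spare_roll: bystander: grooved steel roll lying flat on the stand's base plate, 40 mm in diameter, 14 mm high; origin under its centre
- wire_brush: bystander: wooden wire brush lying bristles up, 265 mm long, 30 mm wide, 27 mm high, on the table at the stand's +x side; origin under its middle
- chipping_hammer: bystander: steel chipping hammer lying on the table, 230 mm long, 27 mm high; origin near its middle
- spanner: bystander: steel spanner 180 mm long lying on the table; origin under it
- gas_nozzle: bystander: brass tube standing on end on the table beside the stand, 26 mm in diameter, 70 mm high; origin under its centre
- f_clamp: bystander: small steel screw clamp with wooden handle lying flat on the table at the spool end of the stand, about 180 mm by 90 mm, 20 mm high; origin under its bar

How it is judged:
On the way, in this order (a step that is already met when the one before it is completed fails the run):
1. the keeper lies down in its catch (value of joint keeper below 0.07 rad), for 0.3 s.
2. the brake arm is held on its stop by the gripper (value of joint brake_arm above 0.91 rad and contact force between the fingers and brake_arm above 2 N), for 0.3 s.
At the end, for the whole second after the job is handed in: The keeper is within 0.07 rad of fully closed, and the brake arm stands still within 0.05 rad of its stop (joint above 0.91 of 0.96), held there by the gripper's fingers with more than 2 N through the last second (all of step 2 and value of joint keeper below 0.07 rad and velocity of joint brake_arm between -0.1 and 0.1 rad/s); the arm keeps its last pose, push and grip.
It fails at once if a bystander was moved more than 30 mm (distance of any of dip_tin, spare_roll, wire_brush, chipping_hammer, spanner, gas_nozzle, f_clamp from where it was at the start of the episode above 0.03 m).
It also fails if it takes over 48 s, if anything falls off the work surface, if the arm or the gripper's body presses on something with over 40 N, if the wrist force passes 120 N, or if a joint passes its speed limit or range.

## Working session

There is one attempt and no reset: what is moved stays moved. The work goes in short steps, Python scripts to look and compute and a shell command to move; the robot and the scene stay as the last step left them, time stands still between calls to the robot, and variables do not carry over. Pictures are saved under pics/ and viewed, about 8 in all and at most 12, crops included, and the job is handed in when it is done.

```bash
mkdir -p pics; ls
python3 - <<'E'
from rig import ctrl,eyes,spotter
import cv2,numpy as np
s=ctrl.read_state();print(s)
for c in("scene","top"):
    im=eyes.read_camera(c);cv2.imwrite(f"pics/{c}0.png",im[...,::-1])
    k=eyes.calibration(c);print(c,k["fx"],k["cx"],k["cy"],np.round(k["T"],3).tolist())
    for n in["spool_axle","keeper_hinge","keeper_knob","brake_pivot","brake_grip","stop_buffer","stand","gas_nozzle","dip_tin","spare_roll","wire_brush"]:
        r=spotter.place_of(c,n);print(n,[(np.round(q["uv"],1).tolist(),round(q["score"],2)) for q in r[:2]])
print(eyes.calibration("wrist"))
a=cv2.imread("pics/scene0.png");b=cv2.imread("pics/top0.png")
cv2.imwrite("pics/both0.png",cv2.resize(np.vstack([a,b]),None,fx=.78,fy=.78))
E
```

```text
pics
{'clock': 0.0, 'joints': array([ 1.32607261,  0.32181184, -0.07006998,  1.45171071,  0.02259089,
        1.37079694, -0.05693519]), 'qd': array([ 2.88605760e-06, -3.10747524e-04, -2.30979191e-04, -4.30354626e-04,
        4.79883250e-05, -1.93214889e-03,  1.73226289e-04]), 'effort': array([-5.33578204e-04, -4.93584788e+01, -3.82069219e-01, -3.14341593e+01,
        1.31311899e-02,  1.12632086e-02,  2.14127630e-05]), 'tool_pos': array([ 0.16617232, -0.62784278,  0.2382127 ]), 'eef_rot': array([-3.11343328e+00, -4.05148526e-01,  5.42546819e-04]), 'ft_force': array([ 0.28291152, -0.33367613,  0.33324034]), 'torque': array([-0.01628402,  0.00147735,  0.03410409]), 'grip_width': 0.9987167458278448}
scene 386.4355189745312 259.3361039470634 191.13289209540804 [[0.399, 0.516, -0.758, 1.387], [0.917, -0.247, 0.314, -0.366], [-0.025, -0.82, -0.572, 0.804], [0.0, 0.0, 0.0, 1.0]]
spool_axle [([256.7, 221.0], 0.61)]
keeper_hinge [([312.3, 171.8], 0.27)]
keeper_knob [([216.5, 195.0], 0.75)]
brake_pivot [([291.4, 218.1], 0.82)]
brake_grip [([296.7, 159.9], 0.65), ([219.3, 236.3], 0.52)]
stop_bu
[... 619 characters left out ...]
80.2], 0.63)]
stop_buffer [([211.6, 186.8], 0.93), ([238.5, 180.9], 0.27)]
stand [([258.3, 178.7], 0.59)]
gas_nozzle [([297.5, 209.0], 0.56)]
dip_tin [([259.5, 226.0], 0.82)]
spare_roll [([214.4, 168.6], 0.57)]
wire_brush [([229.6, 148.8], 0.65)]
{'fx': 277.83053685317, 'fy': 277.83053685317, 'cx': 255.29879475978743, 'cy': 194.2324839646556, 'T_tool_cam': array([[-7.56795722e-04, -9.46883596e-01, -3.21575625e-01,
         8.53076106e-02],
       [ 9.99998374e-01, -1.90183257e-04, -1.79339801e-03,
         2.68201515e-04],
       [ 1.63698086e-03, -3.21576459e-01,  9.46882200e-01,
        -1.35561573e-01],
       [ 0.00000000e+00,  0.00000000e+00,  0.00000000e+00,
         1.00000000e+00]])}
```

View pics/both0.png

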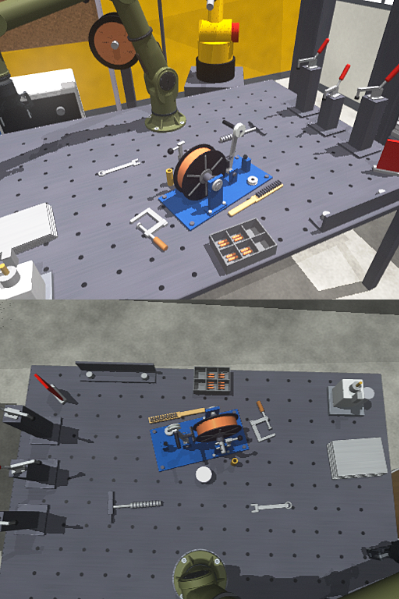

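```bash
cat > h.py <<'E'
import numpy as np,cv2
from scipy.spatial.transform import Rotation as R
from scipy.optimize import least_squares
from rig import ctrl,eyes,spotter
def cam(c):
    k=eyes.calibration(c);T=k["T"] if "T" in k else None
    if T is None:
        s=ctrl.read_state();W=np.eye(4);W[:3,:3]=R.from_rotvec(s["eef_rot"]).as_matrix();W[:3,3]=s["tool_pos"];T=W@k["T_tool_cam"]
    return k["fx"],k["fy"],k["cx"],k["cy"],np.linalg.inv(T)
def proj(k,P):
    p=k[4][:3,:3]@P+k[4][:3,3];return np.array([k[0]*p[0]/p[2]+k[2],k[1]*p[1]/p[2]+k[3]])
def S2W(q,P):
    c,s=np.cos(q[2]),np.sin(q[2]);return np.array([q[0]+c*P[0]-s*P[1],q[1]+s*P[0]+c*P[1],P[2]])
def knob(t):return np.array([-.08,-.104+.05*np.cos(t)-.04*np.sin(t),.158+.05*np.sin(t)+.04*np.cos(t)])
def grip(b):
    a=np.radians(10)+b;return np.array([-.042,.06+.18*np.sin(a),.06+.18*np.cos(a)])
PT={"spool_axle":(0,-.08,.125),"keeper_hinge":(-.08,-.104,.158),"brake_pivot":(0,.06,.06),"brake_grip":grip(0),"stand":(0,0,0),"stop_buffer":(0,.122,.089)}
PT={k:np.array(v) for k,v in PT.items()}
def model(q,n):return S2W(q,knob(q[3]) if n=="keeper_knob" else PT[n])
def fit(obs,q0):
    f=lambda q:np.concatenate([w*(proj(k,model(q,n))-uv) for k,n,uv,w in obs])
    return least_squares(f,q0,loss="soft_l1",f_scale=2)
E
python3 - <<'E'
from h import *
T=cam("top");S=cam("scene")
obs=[(T,"spool_axle",[275.3,168.9]),(T,"keeper_hinge",[293.3,182.1]),(T,"brake_pivot",[239.3,181.6]),(T,"brake_grip",[226.3,180.2]),(T,"stop_buffer",[211.6,186.8]),(T,"stand",[258.3,178.7]),
(S,"spool_axle",[256.7,221]),(S,"brake_pivot",[291.4,218.1]),(S,"brake_grip",[296.7,159.9]),(S,"stop_buffer",[313.8,198.4]),(S,"stand",[274.5,240]),(S,"keeper_knob",[216.5,195])]
obs=[(k,n,np.array(u),1.) for k,n,u in obs]
r=fit(obs,[.5,0,.1,1.5]);print(r.x,r.cost)
for k,n,u,w in obs:print("T" if k is T else "S",n,np.round(proj(k,model(r.x,n))-u,1),np.round(model(r.x,n),3))
t=cv2.imread("pics/top0.png")[120:240,180:340];s=cv2.imread("pics/scene0.png")[120:290,190:350]
for im,k,o in((t,T,(180,120)),(s,S,(190,120))):pass
b=cv2.resize(np.vstack([t,s]),None,fx=3,fy=2.0*1.0,interpolation=2)
t=cv2.resize(t,None,fx=2.5,fy=2.5,interpolation=2);s=cv2.resize(s,None,fx=2.5,fy=2.5,interpolation=2)
t=cv2.copyMakeBorder(t,0,s.shape[0]-t.shape[0],0,0,0);cv2.imwrite("pics/c0.png",np.hstack([t,s]))
E
```

```text
[0.59364627 0.02182249 0.26864766 1.72859969] 61.37286897567955
T spool_axle [ 2.2 -2.7] [ 0.615 -0.055  0.125]
T keeper_hinge [-1.6  3.3] [ 0.544 -0.1    0.158]
T brake_pivot [-2.2 -0.8] [0.578 0.08  0.06 ]
T brake_grip [0.4 2.6] [0.529 0.099 0.237]
T stop_buffer [ 7.  -3.7] [0.561 0.139 0.089]
T stand [-4.   2.1] [0.594 0.022 0.   ]
S spool_axle [ 0.1 -0.6] [ 0.615 -0.055  0.125]
S brake_pivot [ 1.8 -0.1] [0.578 0.08  0.06 ]
S brake_grip [-3.9 -0.9] [0.529 0.099 0.237]
S stop_buffer [-5.6  4.1] [0.561 0.139 0.089]
S stand [3.9 1.3] [0.594 0.022 0.   ]
S keeper_knob [0.4 0.2] [ 0.557 -0.145  0.201]
```

View pics/c0.png

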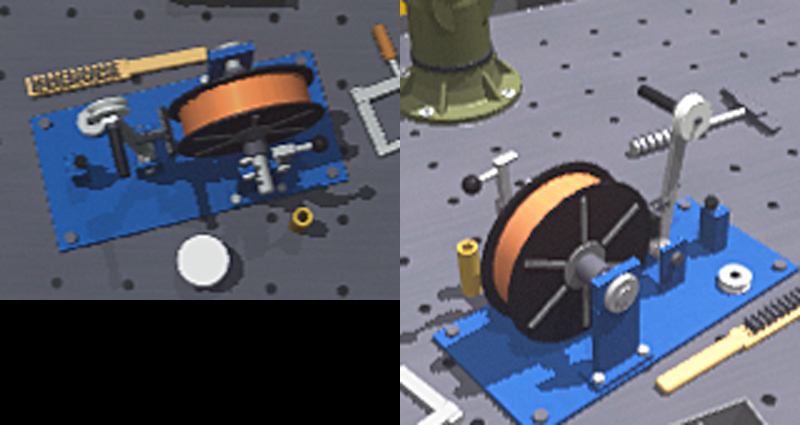

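```bash
sed -i 's/(0,.122,.089)/(0,.146,.089)/' h.py
cat >> h.py <<'E'
for i,(x,y) in enumerate([(-.1,.21),(.1,.21),(.1,-.21),(-.1,-.21)]):PT[f"c{i}"]=np.array([x,y,.01])
E
python3 - <<'E'
from h import *
T=cam("top");S=cam("scene")
obs=[(T,"spool_axle",[275.3,168.9]),(T,"brake_pivot",[239.3,181.6]),(T,"brake_grip",[227.5,180.2]),(T,"stop_buffer",[212,185.5]),
(T,"keeper_knob",[308,177.2]),(T,"c0",[204.8,220]),(T,"c1",[192.8,165.2]),(T,"c2",[302,140.5]),(T,"c3",[319.2,192]),(S,"c3",[203.5,256]),
(S,"spool_axle",[256.7,221]),(S,"brake_pivot",[291.4,218.1]),(S,"brake_grip",[295,160.5]),(S,"stop_buffer",[314.2,199.4]),(S,"stand",[274.5,240]),(S,"keeper_knob",[218,194.2])]
obs=[(k,n,np.array(u),1.) for k,n,u in obs]
r=fit(obs,[.5,0,.1,1.5]);print(r.x,r.cost)
for k,n,u,w in obs:print("T" if k is T else "S",n,np.round(proj(k,model(r.x,n))-u,1),np.round(model(r.x,n),3))
s=ctrl.read_state();print(R.from_rotvec(s["eef_rot"]).as_matrix().round(3))
E
```

```text
[0.59605167 0.02010605 0.27397731 1.64434958] 30.904262183681276
T spool_axle [ 2.7 -3.5] [ 0.618 -0.057  0.125]
T brake_pivot [-1.7 -1.4] [0.58  0.078 0.06 ]
T brake_grip [-0.1  1.9] [0.531 0.097 0.237]
T stop_buffer [ 0.2 -1.2] [0.557 0.161 0.089]
T keeper_knob [-0.6  0.4] [ 0.559 -0.144  0.205]
T c0 [-1.4  0.8] [0.443 0.195 0.01 ]
T c1 [-1.5  2. ] [0.636 0.249 0.01 ]
T c2 [ 1.9 -0.6] [ 0.749 -0.155  0.01 ]
T c3 [-0.2 -0.1] [ 0.557 -0.209  0.01 ]
S c3 [-1.6 -2.3] [ 0.557 -0.209  0.01 ]
S spool_axle [-0.1  0.2] [ 0.618 -0.057  0.125]
S brake_pivot [1.6 0.5] [0.58  0.078 0.06 ]
S brake_grip [-2.5 -1.1] [0.531 0.097 0.237]
S stop_buffer [-0.8  0.5] [0.557 0.161 0.089]
S stand [3.7 2. ] [0.596 0.02  0.   ]
S keeper_knob [-0.4  0.1] [ 0.559 -0.144  0.205]
[[ 0.967  0.256 -0.   ]
 [ 0.256 -0.967 -0.   ]
 [-0.     0.    -1.   ]]
```

```bash
python3 -m crank '40 -25 0 0 1; 82 -52 0 0 1; 124 -78 0 0 1; 166 -104 0 0 1; 208 -130 0 0 1; 250 -157 0 0 1; 292 -184 0 0 1; 330 -208 0 0 1'; python3 -m crank '42 -27 0 0 1; 84 -54 0 0 1; 120 -76 0 0 1; 155 -100 10 0 1; 172 -107 10 0 1; 172 -107 10 0 1'
cat >> h.py <<'E'
Q=np.array([.596,.020,.274])
def tcp():
    s=ctrl.read_state();M=R.from_rotvec(s["eef_rot"]).as_matrix();p=s["tool_pos"];c,n=np.cos(Q[2]),np.sin(Q[2])
    d=p[:2]-Q[:2];print("t",round(s["clock"],2),"stand mm",np.round(1e3*np.array([c*d[0]+n*d[1],-n*d[0]+c*d[1],p[2]]),1),"yaw",round(np.degrees(np.arctan2(M[1,0],M[0,0])-Q[2]),1),"F",np.round(s["ft_force"],1),"w",round(s["grip_width"],2))
def pic(c,name,box=None,f=1):
    im=eyes.read_camera(c)[...,::-1]
    if box:im=im[box[1]:box[3],box[0]:box[2]]
    cv2.imwrite("pics/"+name,cv2.resize(im,None,fx=f,fy=f,interpolation=2))
E
python3 - <<'E'
from h import *
tcp()
pic("wrist","w1.png")
k=cam("wrist")
for n in["keeper_knob","keeper_hinge","brake_grip","spool_axle"]:
    r=spotter.place_of("wrist",n);print(n,[(np.round(q["uv"],1).tolist(),round(q["score"],2)) for q in r[:2]],proj(k,model([*Q,1.644],n)).round(1))
E
```

```text
clock: 2.0
tool_pos: [0.4337, -0.3406, 0.2397]
eef_rot: [3.114, 0.407, 0.001]
ft_force: [-0.6, -0.3, 0.2]
grip_width: -0.0
clock: 2.6
tool_pos: [0.5729, -0.1914, 0.2289]
eef_rot: [-3.112, -0.415, -0.001]
ft_force: [0.9, -1.0, -1.1]
grip_width: -0.003
t 2.6 stand mm [ -79.4 -197.3  228.9] yaw -0.5 F [ 0.9 -1.  -1.1] w -0.0
keeper_knob [([173.6, 240.4], 0.75)] [174.4 238.7]
keeper_hinge [([135.0, 212.5], 0.74)] [136.5 211.7]
brake_grip [] [-335.  206.]
spool_axle [] [109.1 106.7]
```

View pics/w1.png

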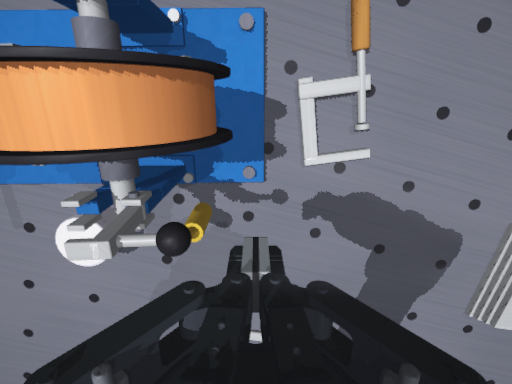

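```bash
python3 -m crank '0 0 15 0 1; 0 0 27 0 1; 0 -12 27 0 1; 0 -25 27 0 1; 0 -38 27 0 1; 0 -51 27 0 1; 0 -63 27 0 1; 0 -75 27 0 1'; python3 -m crank '0 -10 2 0 1; 0 -20 4 0 1; 0 -30 6 0 1; 0 -36 8 0 1; 0 -36 8 0 1'
python3 - <<'E'
from h import *
tcp();pic("wrist","w2.png");k=cam("wrist")
for n in["keeper_knob","keeper_hinge"]:
    r=spotter.place_of("wrist",n);print(n,[(np.round(q["uv"],1).tolist(),round(q["score"],2)) for q in r[:2]],[proj(k,model([*Q,t],n)).round(1) for t in(0,.1,.2,.4)])
E
```

```text
clock: 3.65
tool_pos: [0.5532, -0.1243, 0.2056]
eef_rot: [3.111, 0.401, 0.009]
ft_force: [0.3, -2.1, 1.1]
grip_width: -0.003
clock: 4.15
tool_pos: [0.5417, -0.0864, 0.1932]
eef_rot: [-3.114, -0.408, 0.003]
ft_force: [-0.7, 0.5, 0.8]
grip_width: 0.0
t 4.15 stand mm [-81.  -87.7 193.2] yaw -0.8 F [-0.7  0.5  0.8] w 0.0
keeper_knob [([203.9, 275.6], 0.9)] [array([192.1, 264.2]), array([198.1, 269.2]), array([205.5, 274. ]), array([224.6, 282.5])]
keeper_hinge [([277.4, 225.6], 0.85), ([281.2, 220.5], 0.66)] [array([278.2, 230.4]), array([278.2, 230.4]), array([278.2, 230.4]), array([278.2, 230.4])]
```

View pics/w2.png

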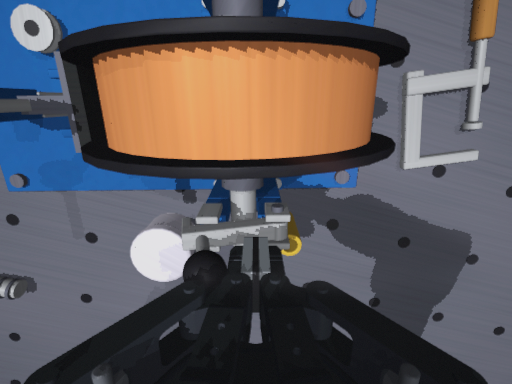

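```bash
python3 -m crank '0 -6 0 0 1; 0 -12 0 0 1; 0 -15 0 0 1; 0 -17 0 0 1; 0 -17 0 0 1'
python3 - <<'E'
from h import *
tcp();eyes.read_camera("wrist");k=cam("wrist")
for n in["keeper_knob","keeper_hinge"]:
    r=spotter.place_of("wrist",n);print(n,[(np.round(q["uv"],1).tolist(),round(q["score"],2)) for q in r[:2]],[proj(k,model([*Q,t],n)).round(1) for t in(-.1,0,.1,.2)])
E
```

```text
clock: 4.8
tool_pos: [0.5387, -0.075, 0.1942]
eef_rot: [3.111, 0.401, 0.002]
ft_force: [3.3, -8.0, -3.8]
grip_width: -0.002
t 4.8 stand mm [-80.9 -76.  194.2] yaw -1.0 F [ 3.3 -8.  -3.8] w -0.0
keeper_knob [([209.5, 261.0], 0.89), ([414.7, 115.5], 0.33)] [array([209.8, 258.6]), array([215.2, 263.6]), array([222. , 268.5]), array([230.2, 273.2])]
keeper_hinge [([294.2, 221.0], 0.7)] [array([296.2, 229.6]), array([296.2, 229.6]), array([296.2, 229.6]), array([296.2, 229.6])]
```

```bash
python3 -m crank '0 10 0 0 1; 0 12 -20 0 1; 0 0 -40 0 1; 0 -17 -40 0 1; 0 -17 -25 0 1; 0 -17 -12 0 1; 0 -17 -5 0 1; 0 -17 -5 0 1'
python3 - <<'E'
from h import *
tcp();pic("wrist","w3.png");k=cam("wrist")
r=spotter.place_of("wrist","keeper_knob");print([(np.round(q["uv"],1).tolist(),round(q["score"],2)) for q in r[:2]],[proj(k,model([*Q,t],"keeper_knob")).round(1) for t in(-.1,0,.1,.2)])
E
```

```text
clock: 5.75
tool_pos: [0.5354, -0.0517, 0.2146]
eef_rot: [3.112, 0.409, 0.009]
ft_force: [-32.5, 7.7, 87.5]
grip_width: 0.002
t 5.75 stand mm [-77.7 -52.7 214.6] yaw -0.7 F [-32.5   7.7  87.5] w 0.0
[([254.1, 247.2], 0.85)] [array([251.5, 245.1]), array([257.4, 249.1]), array([264.5, 253.1]), array([272.8, 256.8])]
```

View pics/w3.png

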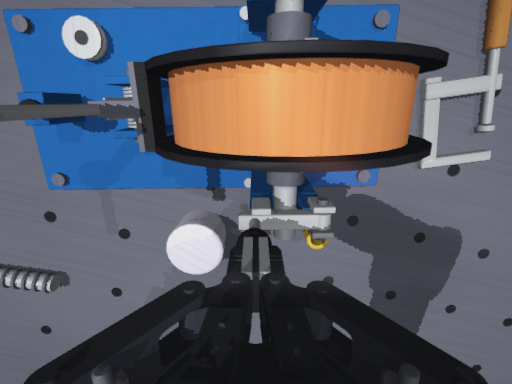

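```bash
python3 -m crank '0 0 -30 0 1; 0 0 -70 0 1; 6 -30 -92 0 0.5; 12 -75 -92 0 0; 20 -115 -92 0 0; 27 -145 -92 0 0; 27 -145 -92 0 0; 27 -145 -92 0 0'
python3 - <<'E'
from h import *
tcp();pic("wrist","w4.png");k=cam("wrist")
for n in["keeper_knob","keeper_hinge","brake_grip","stop_buffer"]:
    r=spotter.place_of("wrist",n);print(n,[(np.round(q["uv"],1).tolist(),round(q["score"],2)) for q in r[:2]],proj(k,model([*Q,0],n)).round(1))
eyes.read_camera("top");eyes.read_camera("scene")
for c in("top","scene"):
  for n in("keeper_knob","brake_grip"):
    print(c,n,[(np.round(q["uv"],1).tolist(),round(q["score"],2)) for q in spotter.place_of(c,n)[:2]],[proj(cam(c),model([*Q,t],n)).round(1) for t in(0,.2)])
E
```

```text
clock: 6.65
tool_pos: [0.5221, 0.0919, 0.2891]
eef_rot: [3.115, 0.408, -0.005]
ft_force: [-0.0, 0.0, 0.3]
grip_width: 0.992
t 6.65 stand mm [-51.7  89.2 289.1] yaw -0.8 F [-0.   0.   0.3] w 0.99
keeper_knob [([412.3, 229.4], 0.72)] [413.4 229.9]
keeper_hinge [([440.0, 211.6], 0.91)] [441.1 212. ]
brake_grip [([250.9, 209.0], 0.84)] [250.5 209.6]
stop_buffer [([206.8, 129.9], 0.94), ([442.1, 208.9], 0.29)] [205.7 130.2]
top keeper_knob [([277.4, 185.8], 0.57)] [array([277.7, 185.5]), array([280.7, 184.1])]
top brake_grip [] [array([227.5, 182.2]), array([227.5, 182.2])]
scene keeper_knob [([247.9, 183.0], 0.55), ([290.1, 218.2], 0.21)] [array([245.3, 183.7]), array([242.6, 182.1])]
scene brake_grip [([295.8, 157.0], 0.73)] [array([292.4, 159.4]), array([292.4, 159.4])]
```

View pics/w4.png

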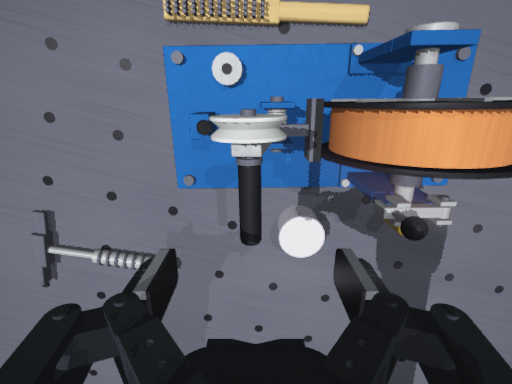

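```bash
python3 -m crank '3 -2 30 0 0; 3 -2 58 0 0; 3 -2 62 0 0; 3 -2 62 0 0.6; 3 -2 62 0 1; 3 -2 62 0 1; 3 -2 62 0 1; 3 -2 62 0 1'
python3 - <<'E'
from h import *
tcp();pic("wrist","w5.png")
a=[np.radians(10)+b for b in(.06,.12,.2,.28,.36,.44,.52,.6,.68,.76,.84,.9,.96,.98)]
for t in a:print(round(t-.1745,2),(180*np.array([np.sin(t)-np.sin(.1745),np.cos(.1745)-np.cos(t)])).round(0))
E
```

```text
clock: 8.0
tool_pos: [0.5253, 0.0966, 0.2305]
eef_rot: [-3.112, -0.406, -0.002]
ft_force: [-0.5, 2.2, -3.2]
grip_width: 0.159
t 8.0 stand mm [-47.4  92.9 230.5] yaw -0.8 F [-0.5  2.2 -3.2] w 0.16
0.06 [11.  2.]
0.12 [21.  5.]
0.2 [35. 10.]
0.28 [48. 16.]
0.36 [60. 22.]
0.44 [73. 30.]
0.52 [84. 39.]
0.6 [95. 49.]
0.68 [105.  59.]
0.76 [114.  70.]
0.84 [122.  82.]
0.9 [127.  92.]
0.96 [132. 101.]
0.98 [133. 104.]
```

View pics/w5.png

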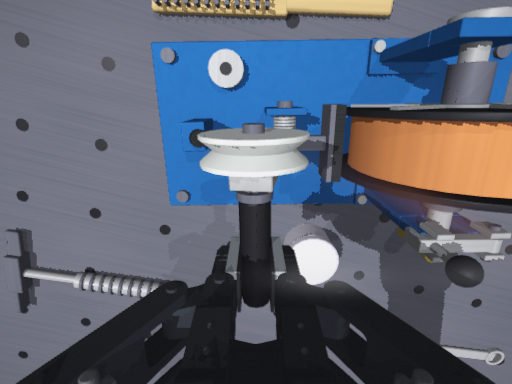

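```bash
python3 -m crank '3 -11 2 0 1; 0 -21 5 0 1; 0 -35 10 0 1; 0 -48 16 0 1; 0 -60 22 0 1; 0 -73 30 0 1; 0 -84 39 0 1; 0 -84 39 0 1'
python3 - <<'E'
from h import *
tcp()
E
```

```text
clock: 8.85
tool_pos: [0.5034, 0.1749, 0.1904]
eef_rot: [3.111, 0.408, -0.001]
ft_force: [-3.8, -4.6, 7.8]
grip_width: 0.163
t 8.85 stand mm [-47.3 174.2 190.4] yaw -0.8 F [-3.8 -4.6  7.8] w 0.16
```

```bash
python3 -m crank '0 -11 10 0 1; 0 -21 20 0 1; 0 -30 31 0 1; 0 -38 43 0 1; 0 -43 53 0 1; 0 -48 62 0 1; 0 -49 64 0 1; 0 -49 64 0 1'
python3 - <<'E'
from h import *
tcp();im=eyes.read_camera("scene")
b=[.8,.88,.92,.96]
for c in("scene","wrist"):
    if c=="wrist":pic("wrist","w6.png")
    k=cam(c)
    print(c,[(np.round(q["uv"],1).tolist(),round(q["score"],2)) for q in spotter.place_of(c,"brake_grip")[:2]],[proj(k,S2W(Q,grip(t))).round(1) for t in b])
    print(c,"knob",[(np.round(q["uv"],1).tolist(),round(q["score"],2)) for q in spotter.place_of(c,"keeper_knob")[:2]],[proj(k,S2W(Q,knob(t))).round(1) for t in(0,.1)])
i=cv2.resize(im[120:290,190:380,::-1],None,fx=4,fy=3.5,interpolation=2);cv2.imwrite("pics/s6.png",i)
tcp()
E
```

```text
clock: 9.65
tool_pos: [0.4903, 0.2219, 0.1267]
eef_rot: [3.112, 0.406, -0.005]
ft_force: [-6.5, -4.2, 9.1]
grip_width: 0.162
t 9.65 stand mm [-47.2 222.9 126.7] yaw -0.8 F [-6.5 -4.2  9.1] w 0.16
scene [([325.8, 171.2], 0.84)] [array([319.1, 167.8]), array([320.5, 170.3]), array([321.1, 171.6]), array([321.6, 173. ])]
scene knob [([247.5, 183.4], 0.53)] [array([245.3, 183.7]), array([244. , 182.8])]
wrist [([254.0, 263.8], 0.76)] [array([286.8, 292.5]), array([268.2, 276. ]), array([260.8, 268.5]), array([254.5, 261.4])]
wrist knob [([376.3, 159.2], 0.38)] [array([1038.7,  440.2]), array([1089.3,  456.6])]
t 9.95 stand mm [-47.2 222.8 127.1] yaw -0.8 F [-6.3 -3.7  9.8] w 0.16
```

View pics/s6.png

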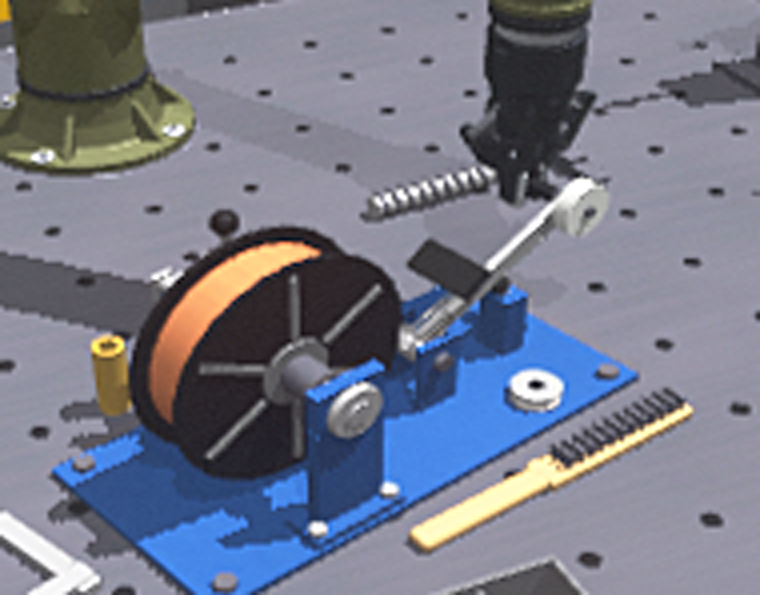

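```bash
python3 -m crank '0 -1 3 0 1; 0 -2 5 0 1; 0 -2 5 0 1; 0 -2 5 0 1'
python3 - <<'E'
from h import *
tcp();pic("wrist","w7.png");k=cam("wrist")
print([(np.round(q["uv"],1).tolist(),round(q["score"],2)) for q in spotter.place_of("wrist","brake_grip")[:2]],[proj(k,S2W(Q,grip(t))).round(1) for t in(.88,.92,.96,1)])
E
```

```text
clock: 10.35
tool_pos: [0.4898, 0.2238, 0.1224]
eef_rot: [3.111, 0.406, -0.004]
ft_force: [-7.1, -4.0, 11.4]
grip_width: 0.165
t 10.35 stand mm [-47.1 224.9 122.4] yaw -0.8 F [-7.1 -4.  11.4] w 0.17
[([255.3, 261.6], 0.76)] [array([273.4, 281.9]), array([265.5, 273.9]), array([258.8, 266.4]), array([253.1, 259.4])]
```

```bash
python3 -m crank '0 -1 3 0 1; 0 -2 5 0 1; 0 -2 5 0 1; 0 -2 5 0 1'
python3 - <<'E'
from h import *
tcp();pic("wrist","w8.png");k=cam("wrist")
print([(np.round(q["uv"],1).tolist(),round(q["score"],2)) for q in spotter.place_of("wrist","brake_grip")[:2]],[proj(k,S2W(Q,grip(t))).round(1) for t in(.88,.92,.96,1)])
E
```

```text
clock: 10.85
tool_pos: [0.4896, 0.2247, 0.12]
eef_rot: [3.109, 0.404, -0.004]
ft_force: [-13.7, -11.2, 30.0]
grip_width: 0.162
t 10.85 stand mm [-47.  225.8 120. ] yaw -0.9 F [-13.7 -11.2  30. ] w 0.16
[([252.5, 263.7], 0.76)] [array([275.6, 285.4]), array([267.5, 277.1]), array([260.6, 269.4]), array([254.7, 262.2])]
```

```bash
python3 -m crank '0 0 0 0 1; 0 0 0 0 1; 0 0 0 0 1; 0 0 0 0 1; 0 0 0 0 1'
python3 - <<'E'
from h import *
tcp()
im=eyes.read_camera("scene");print([(np.round(q["uv"],1).tolist(),round(q["score"],2)) for q in spotter.place_of("scene","keeper_knob")[:1]])
s=cv2.resize(im[140:250,200:370,::-1],None,fx=3,fy=3,interpolation=2)
w=cv2.imread("pics/w8.png")[60:330,80:430];w=cv2.resize(w,(280,216))
s[:10]=s[:10];w=cv2.copyMakeBorder(w,0,s.shape[0]-216,0,0,0);cv2.imwrite("pics/f.png",np.hstack([s,w]))
tcp()
E
```

```text
clock: 11.45
tool_pos: [0.4896, 0.2246, 0.12]
eef_rot: [3.109, 0.404, -0.004]
ft_force: [-13.5, -10.5, 29.8]
grip_width: 0.161
t 11.45 stand mm [-47.  225.8 120. ] yaw -0.9 F [-13.5 -10.5  29.8] w 0.16
[([247.9, 185.8], 0.47)]
t 11.55 stand mm [-47.  225.8 120. ] yaw -0.9 F [-13.4 -10.6  31.3] w 0.16
```

View pics/f.png

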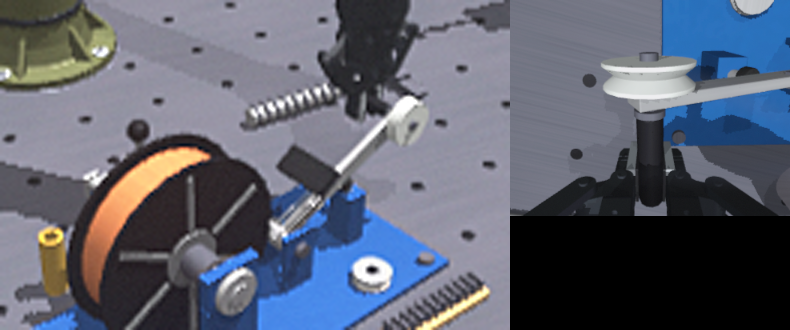

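```bash
python3 -c "
from rig import job;print(job.finish_job())"
```

```text
the job is handed in; nothing more can be done
None
```

I closed the keeper, drew the brake arm forward to its stop, and handed the job in at about 11.6 s with the gripper still holding it. The hand-in gave no verdict.

- **Keeper:** I pushed it over from behind with the closed fingers, then pressed it down on its knob. That press was harder than I meant, about 94 N at the wrist against the 120 N limit. Afterwards the knob's position in all three cameras matched an angle of about 0. At the end I re-checked it only in the scene camera, where the knob still matched within 3 px.
- **Brake arm:** The fingers gripped it and moved it along its arc. I had to push about 10 mm further than first planned, because the force still showed only the spring. In the last 5 mm it rose from about 14 N to about 35 N and held steady, and the scene picture shows the bar on the buffer. From the wrist camera I put the angle at about 0.96 to 1.0 rad against the stop's 0.96, so it is good to only a few hundredths of a radian.
- **Loose parts:** I touched none of them on purpose, and those visible in the last pictures look undisturbed. I did not measure their positions again.

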